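# Slide the breakfast board out over the shelf edge

## Task

The bamboo board lies flat on the white shelf, where nobody can get a hand under it. Gently push the green cup that stands in front of it aside, along the shelf, so that the board cannot touch it, then push the board towards you until its long front edge sticks out about 3 cm past the front edge of the shelf, square with it. Only push, never lift, and leave the cup standing on the shelf and everything else where it is.

Things in the scene. Friction and masses are not known exactly. Their poses are not given: they have to be found in the camera images.
- shelf_edge (a point): Middle of the top front edge of the shelf (the edge nearest the robot). The shelf is a fixed white melamine board on side panels, 920 mm long, 360 mm deep, its top 100 mm above the worktop and level. x of this frame points from the edge straight across the shelf, away from the robot; y runs along the edge to the left; z is up.
- board_center (a point): Centre (half-way up) of the loose bamboo board, a flat plate 110 mm (its x, front to back) by 180 mm (its y) by 10 mm thick, about 0.12 to 0.24 kg, with a 16 mm hanging hole through it 70 mm from the centre along +y. It lies flat on the shelf behind the cup, turned up to about 9 degrees from the shelf's edge; its own -x side is the long front edge, facing the robot.
- board_front_left (a point): Front left corner of the bamboo board, half-way up its thickness (55 mm along -x and 90 mm along +y from its centre). Axes as the board's.
- board_front_right (a point): Front right corner of the bamboo board, half-way up its thickness (55 mm along -x and 90 mm along -y from its centre). Axes as the board's.
- cup_center (a point): Centre, half-way up, of the loose green ceramic cup without handle: 76 mm tall, 74 mm wide at its belly (30 mm above its foot, the widest part), 68 mm at the rim, 60 mm at the foot, about 0.2 kg. It stands between the board and the front edge of the shelf.
- kettle_center (a point): Aluminium kettle, standing near one end of the shelf: body 160 mm wide and 126 mm tall, bail handle up to 205 mm, spout reaching 130 mm from its axis along its +x, away from the robot. The point is on its axis, 65 mm above its foot. A bystander.
- caddy_center (a point): Steel tea caddy with lid, 88 mm wide, 135 mm tall, near the other end of the shelf. The point is on its axis, 61 mm above its foot. A bystander.
- saucer1_center (a point): Small white ceramic saucer, 110 mm wide, 16 mm tall, on the shelf. The point is its centre, 8 mm above its foot. A bystander.
- saucer2_center (a point): The other small white saucer, the same size, on the shelf. The point is its centre, 8 mm above its foot. A bystander.
- sugar_center (a point): Clear glass sugar bowl with its lid on, 94 mm wide, 98 mm tall, on the shelf. The point is on its axis, 45 mm above its foot. A bystander.
- spoons_center (a point): Stainless teaspoon holder, 62 mm wide and 85 mm tall, with teaspoons sticking out up to 136 mm, on the shelf. The point is on its axis, 43 mm above its foot. A bystander.
There are look-alikes about, which are no part of the job. Of the things that look like the part that bears board_center, the middle-sized one is meant.

How it is judged (in metres and radians):
At the end, for the whole second after the job is handed in: Both front corners of the board stick out 30 mm past the shelf's front edge, give or take 10 mm (so the front edge is also square with the shelf's), the board lies flat on the shelf, the cup stands upright on the shelf, both are at rest, and nothing else has moved by more than 15 mm (x of board_front_left in the frame of shelf_edge between -0.04 and -0.02 m and x of board_front_right in the frame of shelf_edge between -0.04 and -0.02 m and z of board_center in the frame of shelf_edge between 0 and 0.01 m and angle between board_center's own z axis and vertical below 0.05 rad and z of cup_center in the frame of shelf_edge between 0.033 and 0.043 m and angle between cup_center's own z axis and vertical below 0.1 rad and x of cup_center in the frame of shelf_edge above 0 m and linear speed of each of board, cup below 0.01 m/s and distance of each of kettle_center, caddy_center, saucer1_center, saucer2_center, sugar_center, spoons_center from where it was at the start of the episode below 0.015 m); the robot touches nothing.
It fails at once if the board is lifted, tipped or pushed off the shelf (z of board_center in the frame of shelf_edge above 0.017 m or z of board_center in the frame of shelf_edge below -0.01 m or angle between board_center's own z axis and vertical above 0.15 rad).
It fails at once if the cup is lifted, tipped or pushed off the shelf (z of cup_center in the frame of shelf_edge above 0.05 m or z of cup_center in the frame of shelf_edge below 0.02 m or angle between cup_center's own z axis and vertical above 0.35 rad).
It fails at once if the cup is clamped or struck (fingers on it with more than 20 N) (contact force between the fingers and cup above 20 N).
It fails at once if the board and the cup touch (contact force between board and cup above 0.5 N).
It fails at once if something else on the shelf is moved by more than 15 mm (distance of any of kettle_center, caddy_center, saucer1_center, saucer2_center, sugar_center, spoons_center from where it was at the start of the episode above 0.015 m).
It also fails if it takes over 58 s, if anything falls off the work surface, if the arm or the gripper's body presses on something with over 40 N, if the wrist force passes 120 N, or if a joint passes its speed limit or range.

## Robot

A 6-joint arm with a two-finger parallel gripper is mounted at the origin on the work surface. World frame = base frame: x ahead of the robot, y to its left, z up, the work surface at z = 0. Lengths are in m, angles in degrees, forces in N, time in s.
With the tool pointing down it reaches from about 0.35 to 0.725 m from the base axis. Payload 4.3 kg.
Tool frame: the origin (TCP) lies where the fingers leave the gripper's body, on its centre line; the fingertips stand 73 mm ahead of it and the grasp point (between the pads) lies 54 mm ahead of it; z points along the fingers, y is the direction in which the jaws open and shut (so a half turn about z gives the same grasp; the last joint's range is limited). The gripper opens to 85 mm and grips with 20 to 120 N. Pads are 22 mm wide; open, the fingers measure 114 mm over their backs; the gripper's body (76 mm by 85 mm) begins 54 mm behind the grasp point. The pads swing forward as they close: fully open they stand 13 mm farther back than shut.
Start: joints at [58.596, 21.618, 4.641, 73.018, 0, 83.68], TCP at [0.244, 0.521, 0.304] pointing down, gripper open.
Joint ranges: [-156.06, 156.06], [-48.1, 94.91], [-58.44, 69.94], [-101.28, 121.22], [-78.64, 73.56], [-180, 180]. Speed limits (degrees/s): [147.25, 147.25, 180, 180, 180, 180].

## Interface

Orientations are given as a 3x3 rotation matrix whose columns are the frame's x, y, z axes.
In Python, from workcell import env, snapshot, get_calibration gives the robot as it stands.
- The arm moves only by the shell command python3 -m handwheel 'ROWS' [FORCE]. ROWS is JSON, a list of rows, each a list of 7 numbers: the opening, from -1 (shut) to 1 (fully open), so that 0 is half open, then the shift along the tool's x, y, z as a fraction of full scale, then the turn, a rotation vector about the tool's x, y, z as a fraction of full scale. In form: [[hand, dx, dy, dz, rx, ry, rz], ...]. A call has 1 to 20 rows; each row is the pose to reach, as a shift and turn from the pose commanded when the call began, along the tool's axes at that moment; what a row does not reach only later rows make up. Full scale, the value 1, is 0.15 m for a shift and pi/2 rad for a turn. A row lasts 1/8 s, in which the tool goes at most 62.5 mm and 10.7 degrees, less where a joint would pass 70% of its speed; a pose out of reach is approached as far as the arm can. A call with a number of a shift or a turn outside -1 to 1 is refused whole. A call with a gripper value outside its range is refused whole. The fingers move at their own pace and stop on an object; FORCE is the grip in N (left out, the last holds). Time passes only in rows, so rows that repeat a pose let the fingers close. It gives the time, the measured TCP pose, the force and the opening at its end, in the units of the state.
- env.get_obs(): the state, without advancing time (a new reading comes with each control period).
- snapshot(name): name is "side" or "top" or "wrist"; returns the picture (480x640x3 uint8, red, green, blue); there is no depth.
- get_calibration(name): a dict with "intrinsics" (3x3 intrinsics, pixels), "k1" (the pictures are not rectified: a ray, as slopes to the right and down, at radius r is drawn at 1 + k1 r^2 times it, then the intrinsics apply), "world_from_camera" (4x4, takes a point from camera to world coordinates). Camera axes: x right, y down, z forward; pixel columns grow to the right and rows downward; lengths in m; the calibration is good to about 2 mm. A picture is of the moment at which its call begins: read the wrist's pose just before it. get_calibration takes no time and is no camera call; for the wrist camera it gives the pose at the moment of the call.
- env.sign_off(): hands the job in, once; it reports no verdict.
The state is a dict: "time": time; "q": joint angles; "joint_velocities": joint speeds; "joint_torque": joint torques, N m; "tool_pos": TCP position; "tcp_rot": TCP orientation; "wrist_force": force on the tool from outside, world axes, zero at the start; "torque": the same for the moment, N m; "width": finger opening in m.
Only numpy, scipy, OpenCV 4.12 (cv2) and the standard library are available. Lean on these libraries where they do the work, as an engineer would, in place of code of your own. Each camera call takes 0.05 s, during which the arm holds its last target.

## Working session

There is one attempt and no reset: what is moved stays moved. The work goes in short steps, Python scripts to look and compute and a shell command to move; the robot and the scene stay as the last step left them, time stands still between calls to the robot, and variables do not carry over. Pictures are saved under pics/ and viewed, and the job is handed in when it is done.

```bash
ls; mkdir -p pics; python3 - <<'E'
from workcell import env,snapshot,get_calibration
import cv2,numpy as np
np.set_printoptions(precision=4,suppress=True)
for n in ["side","top","wrist"]:
    c=get_calibration(n);print(n,c)
    cv2.imwrite(f"pics/{n}0.png",snapshot(n)[:,:,::-1])
print(env.get_obs())
E
```

```text
pics
side {'intrinsics': array([[515.8866,   0.    , 325.5107],
       [  0.    , 515.8866, 239.9959],
       [  0.    ,   0.    ,   1.    ]]), 'k1': -0.1303133198609101, 'world_from_camera': array([[ 0.7416, -0.5145,  0.4305, -0.0826],
       [-0.6708, -0.5731,  0.4707, -0.6189],
       [ 0.0045, -0.6379, -0.7701,  1.1282],
       [ 0.    ,  0.    ,  0.    ,  1.    ]])}
top {'intrinsics': array([[488.0491,   0.    , 320.9453],
       [  0.    , 488.0491, 248.6977],
       [  0.    ,   0.    ,   1.    ]]), 'k1': -0.03160722216526922, 'world_from_camera': array([[-0.0199, -0.9955,  0.0926,  0.3419],
       [-0.9998,  0.0198, -0.0023,  0.0008],
       [ 0.0004, -0.0926, -0.9957,  1.3398],
       [ 0.    ,  0.    ,  0.    ,  1.    ]])}
wrist {'intrinsics': array([[354.5414,   0.    , 320.5983],
       [  0.    , 354.5414, 245.6443],
       [  0.    ,   0.    ,   1.    ]]), 'k1': -0.06349744039085083, 'world_from_camera': array([[ 0.4239,  0.8657,  0.2662,  0.1752],
       [ 0.9057, -0.4045, -0.127 ,  0.5519],
       [-0.0023,  0.2949, -0.9555,  0.3735],
       [ 0.    ,  0.    ,  0.    ,  1.    ]])}
{'time': 0.15, 'q': array([58.5967, 21.6512,  4.582 , 73.0174, -0.0022, 83.6796]), 'joint_velocities': array([ 0.0439, -0.193 ,  0.1845,  0.0714, -0.0242, -0.089 ]), 'joint_torque': array([  0.0009, -46.4035,  27.0171,   0.0139,  -0.0001,   0.    ]), 'tool_pos': array([0.2436, 0.5205, 0.3032]), 'tcp_rot': array([[-0.9057,  0.4239, -0.0008],
       [ 0.4239,  0.9057, -0.0013],
       [ 0.0001, -0.0015, -1.    ]]), 'wrist_force': array([-0.3299,  0.2032, -0.057 ]), 'torque': array([0.0269, 0.0733, 0.03  ]), 'width': 0.08530630650651094}
```

View pics/top0.png

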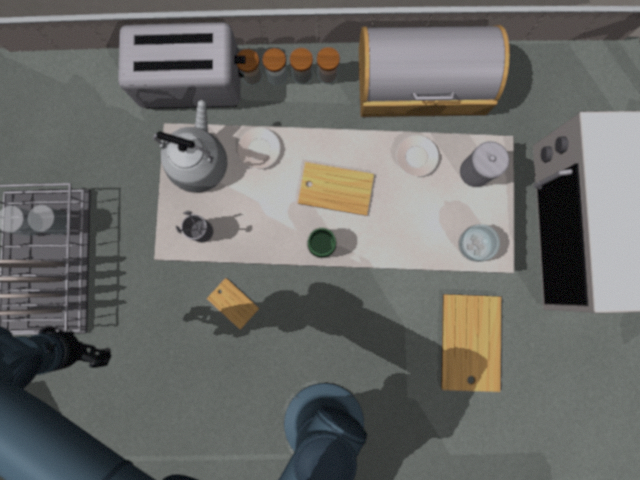

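View pics/side0.png

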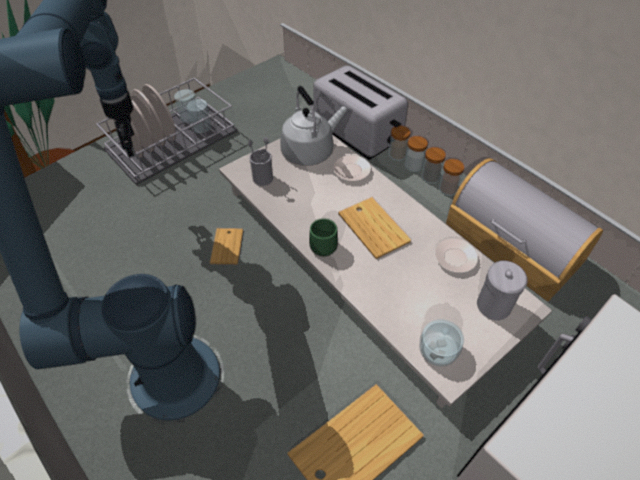

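View pics/wrist0.png

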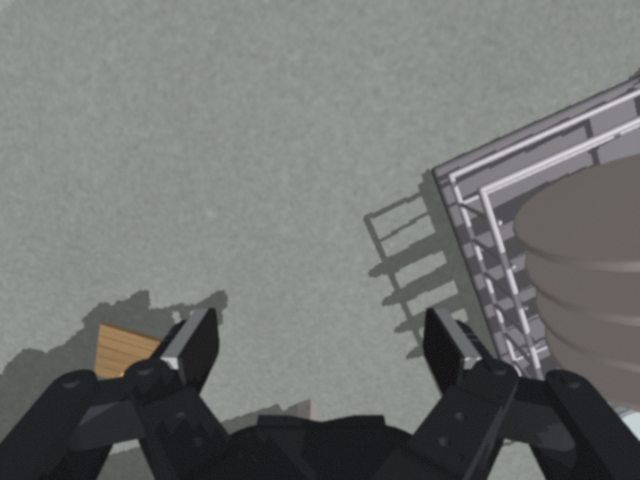

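Look-alikes for the board, in the top picture: a small one on the worktop at (232,303), the middle-sized one on the shelf at (337,188), and a large one on the worktop at (472,343). I choose the middle one. The only green cup is at (321,242). Next, enlarged crops.

```bash
python3 - <<'E'
import cv2
a=cv2.imread("pics/top0.png")
cv2.imwrite("pics/c1.png",cv2.resize(a[150:275,285:385],None,fx=6,fy=4.8*1,interpolation=cv2.INTER_CUBIC) if 0 else cv2.resize(a[155:275,285:395],None,fx=5,fy=5,interpolation=cv2.INTER_CUBIC))
cv2.imwrite("pics/c2.png",cv2.resize(a[225:285,145:185],None,fx=8,fy=8,interpolation=cv2.INTER_CUBIC))
cv2.imwrite("pics/c3.png",cv2.resize(a[225:285,485:525],None,fx=8,fy=8,interpolation=cv2.INTER_CUBIC))
b=cv2.imread("pics/side0.png")
cv2.imwrite("pics/c4.png",cv2.resize(b[180:270,300:420],None,fx=6,fy=6,interpolation=cv2.INTER_CUBIC))
E
```

```text
(no output)
```

View pics/c1.png

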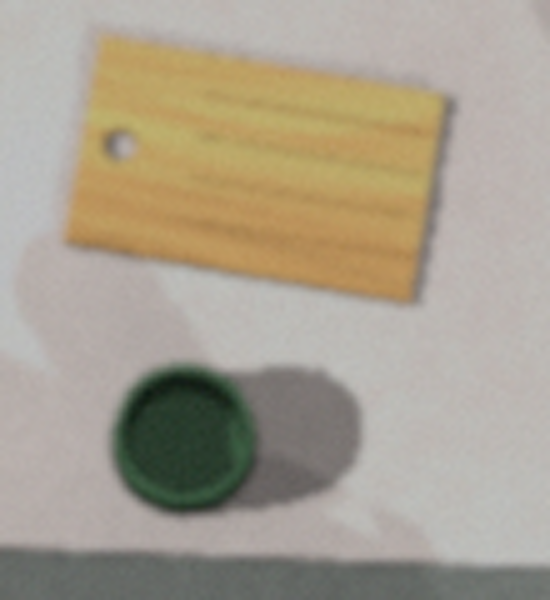

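View pics/c2.png

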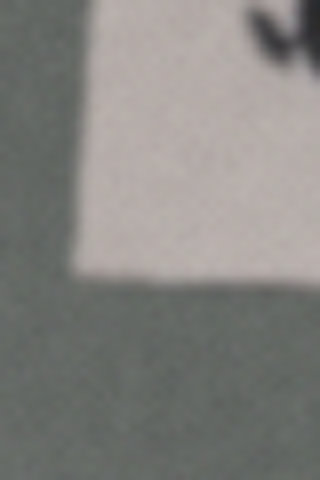

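View pics/c3.png

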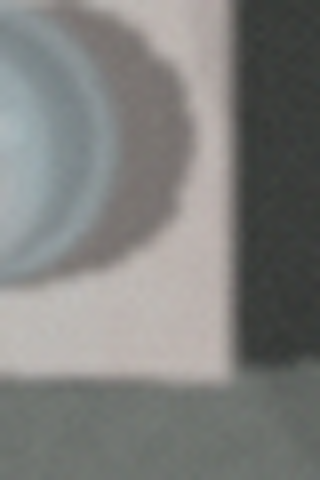

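View pics/c4.png

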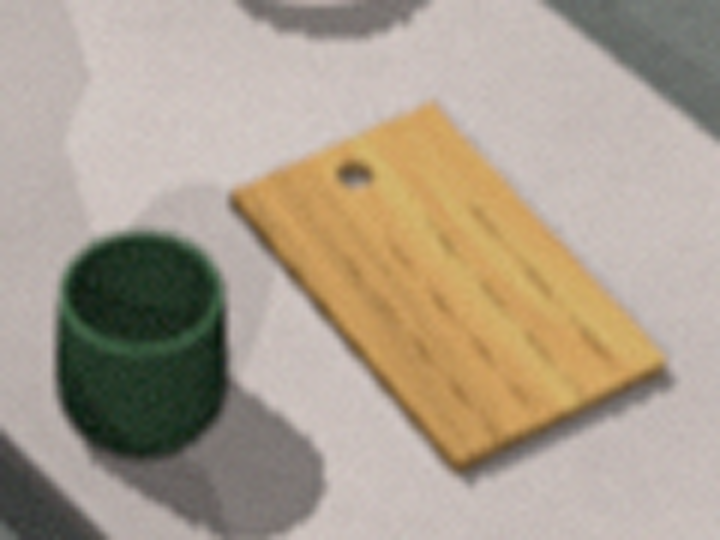

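The crops show the board's top corners at about front-left (66,244), front-right (415,301), back-right (450,97) and back-left (100,37) in crop c1. The cup rim centre is at (185,437). The shelf's front corners are at (154.3,259.3) and (514.2,272.6).

```bash
cat > h.py <<'E'
import numpy as np,cv2
from workcell import env,snapshot,get_calibration
np.set_printoptions(precision=4,suppress=True)
def ray(c,p):
    K=c["intrinsics"];d=np.array([(p[0]-K[0,2])/K[0,0],(p[1]-K[1,2])/K[1,1]])
    s=d.copy()
    for _ in range(30): s=d/(1+c["k1"]*(s@s))
    T=c["world_from_camera"];return T[:3,3],T[:3,:3]@np.array([s[0],s[1],1])
def atz(c,p,z):
    o,v=ray(c,p);return o+v*(z-o[2])/v[2]
def proj(c,P):
    T=np.linalg.inv(c["world_from_camera"]);q=T[:3,:3]@np.asarray(P)+T[:3,3];s=q[:2]/q[2]
    s=s*(1+c["k1"]*(s@s));K=c["intrinsics"];return K[:2,:2]@s+K[:2,2]
E
python3 - <<'E'
from h import *
ct=get_calibration("top");cs=get_calibration("side")
L=atz(ct,(154.3,259.3),.1);R=atz(ct,(514.2,272.6),.1)
BLs=atz(ct,(164,124.5),.1);BRs=atz(ct,(513,136),.1)
print("shelf",L,R,np.linalg.norm(L-R),BLs,BRs,np.linalg.norm(L-BLs),np.linalg.norm(R-BRs))
y=(L-R);y/=np.linalg.norm(y);x=np.array([y[1],-y[0],0]);E=(L+R)/2
print("x",x,np.degrees(np.arctan2(x[1],x[0])),"edge",E)
f=lambda P:np.array([(P-E)@x,(P-E)@y,P[2]-.1])
T=lambda u,v:((u+.5)/5-.5+285,(v+.5)/5-.5+155)
S=lambda u,v:((u+.5)/6-.5+300,(v+.5)/6-.5+180)
for n,a,b in [("FL",(66,244),(232,195)),("FR",(415,301),(458,467)),("BR",(450,97),(666,360)),("BL",(100,37),(434,101))]:
    A=atz(ct,T(*a),.11);B=atz(cs,S(*b),.11);print(n,A,B,f(A),f(B))
A=atz(ct,T(185,437),.176);B=atz(cs,S(143,292),.176);print("cup",A,B,f(A),f(B))
for n,p,z in [("kettle",(193,160),.2),("spoons",(198,229),.185),("sauc1",(262,147),.11),("sauc2",(416,154),.11),("sugar",(479,242),.17),("caddy",(490,160),.235)]:
    print(n,atz(ct,p,z),f(atz(ct,p,z)))
E
```

```text
shelf [0.4385 0.4243 0.1   ] [ 0.3862 -0.4941  0.1   ] 0.9198755314129078 [0.7931 0.4037 0.1   ] [ 0.7444 -0.5121  0.1   ] 0.35518503626239245 0.3586444770324905
x [ 0.9984 -0.0569  0.    ] -3.262607608210183 edge [ 0.4123 -0.0349  0.1   ]
FL [0.5737 0.0548 0.11  ] [0.5773 0.0528 0.11  ] [0.1559 0.0987 0.01  ] [0.1597 0.0969 0.01  ]
FR [ 0.5407 -0.1226  0.11  ] [ 0.5423 -0.1226  0.11  ] [ 0.1331 -0.0802  0.01  ] [ 0.1348 -0.0801  0.01  ]
BR [ 0.6464 -0.1437  0.11  ] [ 0.6506 -0.1419  0.11  ] [ 0.2398 -0.0953  0.01  ] [ 0.2439 -0.0933  0.01  ]
BL [0.6814 0.0356 0.11  ] [0.6868 0.0337 0.11  ] [0.2646 0.0857 0.01  ] [0.2701 0.0842 0.01  ]
cup [ 0.4663 -0.0037  0.176 ] [ 0.4708 -0.0058  0.176 ] [0.0521 0.0342 0.076 ] [0.0568 0.0324 0.076 ]
kettle [0.6672 0.3001 0.2   ] [0.2354 0.349  0.1   ]
spoons [0.5025 0.291  0.185 ] [0.0714 0.3305 0.085 ]
sauc1 [0.7234 0.1451 0.11  ] [0.3003 0.1974 0.01  ]
sauc2 [ 0.6971 -0.2525  0.11  ] [ 0.2967 -0.201   0.01  ]
sugar [ 0.4594 -0.3844  0.17  ] [ 0.0669 -0.3463  0.07  ]
caddy [ 0.6439 -0.3987  0.235 ] [ 0.2519 -0.3501  0.135 ]
```

The two cameras agree within 5 mm, and the sizes check out: edge 920 mm, board about 180 x 110 mm turned -7.3° to the shelf.

Plan:
1. Push the cup left along the shelf, cradled in half-open fingers, to shelf y ≈ 0.175.
2. Push the board's back edge with the open fingers, square with the shelf.

First I transit to the right of the cup.

```bash
python3 -m handwheel '[[0,-1,-1,0,0,0,0],[0,-1,-1,0,0,0,0],[0,-1,-1,0,0,0,0],[0,-1,-1,0,0,0,0]]'
python3 -m handwheel '[[0,-1,-1,0,0,0,0],[0,-1,-1,0,0,0,0],[0,-1,-1,0,0,0,0],[0,-1,-1,0,0,0,0]]'
python3 -m handwheel '[[0,-1,-1,0,0,0,0.758],[0,-1,-1,0,0,0,0.758],[0,-1,-1,0,0,0,0.758],[0,-1,-1,0,0,0,0.758],[0,-1,-1,0,0,0,0.758],[0,-1,-1,0,0,0,0.758],[0,-1,-1,0,0,0,0.758],[0,-1,-1,0,0,0,0.758]]'
cat >> h.py <<'E'
E=np.array([.4123+.001,-.0349,.1]);X=np.array([.9984,-.0569,0]);Y=np.array([.0569,.9984,0])
def f(P):
    P=np.asarray(P);return np.array([(P-E)@X,(P-E)@Y,P[2]-.1])
def st():
    o=env.get_obs();R=o["tcp_rot"];print("t",round(o["time"],2),"shelf pos",f(o["tool_pos"]),"yaw of y in shelf",np.degrees(np.arctan2(R[1,1],R[0,1]))+3.26-90,"z",R[:,2],"F",o["wrist_force"],"w",o["width"]);return o
def to(sx,sy,z):
    o=env.get_obs();P=E+sx*X+sy*Y;P[2]=z;print("frac",(o["tcp_rot"].T@(P-o["tool_pos"]))/.15)
E
python3 -c "
from h import *
st();to(.054,-.045,.2)"
```

```text
time: 0.65
tool_pos: [0.3162, 0.3186, 0.3037]
tcp_rot: [[-0.904, 0.426, -0.001], [0.426, 0.904, -0.001], [0.0, -0.001, -1.0]]
wrist_force: [0.1, -0.0, 0.5]
width: 0.0427
time: 1.15
tool_pos: [0.3888, 0.1192, 0.3038]
tcp_rot: [[-0.904, 0.428, -0.0], [0.428, 0.904, -0.0], [-0.0, -0.0, -1.0]]
wrist_force: [-0.2, 0.6, 0.0]
width: 0.0429
time: 2.15
tool_pos: [0.4604, -0.0775, 0.3036]
tcp_rot: [[0.057, 0.998, -0.001], [0.998, -0.057, 0.0], [0.0, -0.001, -1.0]]
wrist_force: [0.7, 0.8, -0.7]
width: 0.0425
t 2.15 shelf pos [ 0.0494 -0.0399  0.2036] yaw of y in shelf -90.00383812199244 z [-0.0006  0.0003 -1.    ] F [ 0.6755  0.8199 -0.7452] w 0.042524661043731316
frac [-0.0343  0.0311  0.6907]
```

```bash
python3 -m handwheel '[[0,-0.05,0.03,0.3,0,0,0],[0,-0.05,0.03,0.6,0,0,0],[0,-0.05,0.03,0.72,0,0,0],[0,-0.05,0.03,0.72,0,0,0],[0,-0.05,0.03,0.72,0,0,0]]'
python3 -c "
from h import *
st()
for n in ['side','wrist']: cv2.imwrite(f'pics/{n}1.png',snapshot(n)[:,:,::-1])
"
```

```text
time: 2.78
tool_pos: [0.4652, -0.0854, 0.1968]
tcp_rot: [[0.057, 0.998, 0.001], [0.998, -0.057, -0.0], [-0.0, 0.001, -1.0]]
wrist_force: [1.1, 0.1, 0.2]
width: 0.0425
t 2.77 shelf pos [ 0.0547 -0.0475  0.0968] yaw of y in shelf -90.01156482801298 z [ 0.0014 -0.0003 -1.    ] F [1.0935 0.1194 0.2282] w 0.042467308938309016
```

View pics/side1.png

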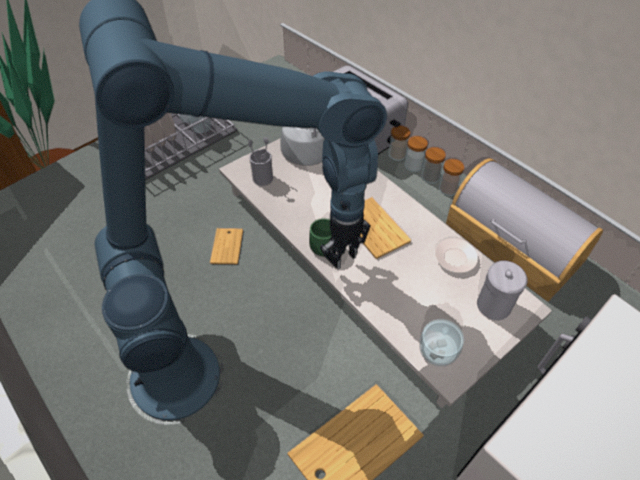

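View pics/wrist1.png

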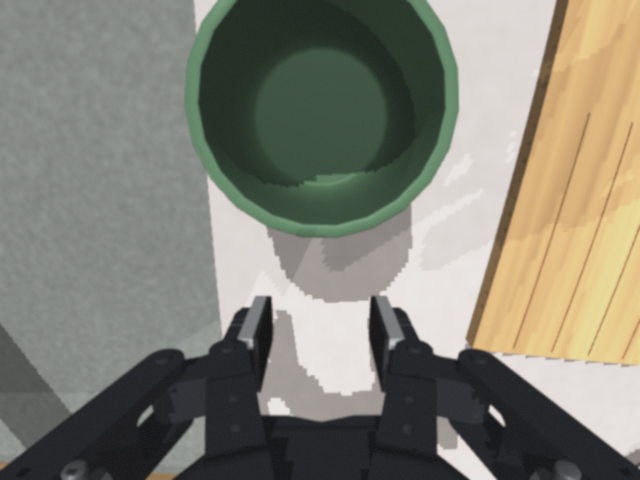

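```bash
python3 -m handwheel '[[0,0.05,0,0,0,0,0],[0,0.1,0,0,0,0,0],[0,0.13,0,0,0,0,0],[0,0.15,0,0,0,0,0],[0,0.165,0,0,0,0,0],[0,0.18,0,0,0,0,0],[0,0.195,0,0,0,0,0],[0,0.21,0,0,0,0,0],[0,0.225,0,0,0,0,0],[0,0.24,0,0,0,0,0],[0,0.255,0,0,0,0,0],[0,0.27,0,0,0,0,0],[0,0.285,0,0,0,0,0],[0,0.3,0,0,0,0,0],[0,0.32,0,0,0,0,0],[0,0.34,0,0,0,0,0],[0,0.36,0,0,0,0,0],[0,0.38,0,0,0,0,0]]'
python3 -c "
from h import *
st()
for n in ['wrist']: cv2.imwrite(f'pics/{n}2.png',snapshot(n)[:,:,::-1])
"
```

```text
time: 5.12
tool_pos: [0.4679, -0.0282, 0.1959]
tcp_rot: [[0.058, 0.998, -0.0], [0.998, -0.058, -0.0], [-0.0, -0.0, -1.0]]
wrist_force: [-0.3, -0.5, -0.2]
width: 0.0427
t 5.12 shelf pos [0.0541 0.0098 0.0959] yaw of y in shelf -90.04147228928028 z [-0.0001 -0.     -1.    ] F [-0.2999 -0.498  -0.1923] w 0.04270454868458703
```

View pics/wrist2.png

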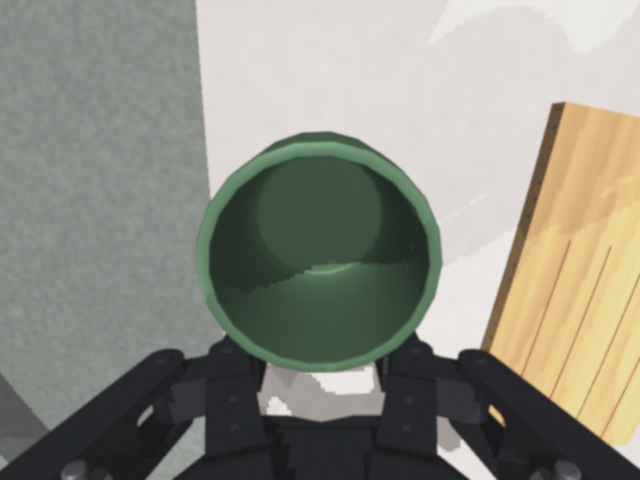

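The cup sits in the cradle, upright, with its rim centre at (319,256). Next I locate it and go on pushing.

```bash
python3 -c "
from h import *
c=get_calibration('wrist');print(f(atz(c,(319,256),.176)))
"
python3 -m handwheel '[[0,0.025,0,0,0,0,0],[0,0.05,0,0,0,0,0],[0,0.08,0,0,0,0,0],[0,0.11,0,0,0,0,0],[0,0.14,0,0,0,0,0],[0,0.17,0,0,0,0,0],[0,0.2,0,0,0,0,0],[0,0.23,0,0,0,0,0],[0,0.26,0,0,0,0,0],[0,0.29,0,0,0,0,0],[0,0.32,0,0,0,0,0],[0,0.35,0,0,0,0,0],[0,0.38,0,0,0,0,0],[0,0.41,0,0,0,0,0],[0,0.44,0,0,0,0,0]]'
python3 -c "
from h import *
st()
for n in ['wrist']: cv2.imwrite(f'pics/{n}3.png',snapshot(n)[:,:,::-1])
"
```

```text
[0.0534 0.0541 0.076 ]
time: 7.05
tool_pos: [0.4717, 0.0378, 0.1959]
tcp_rot: [[0.058, 0.998, -0.0], [0.998, -0.058, 0.0], [0.0, -0.0, -1.0]]
wrist_force: [0.1, -1.2, 0.5]
width: 0.0429
t 7.05 shelf pos [0.0542 0.0759 0.0959] yaw of y in shelf -90.04708765506827 z [-0.      0.0001 -1.    ] F [ 0.1295 -1.2327  0.4568] w 0.04294190064726271
```

View pics/wrist3.png

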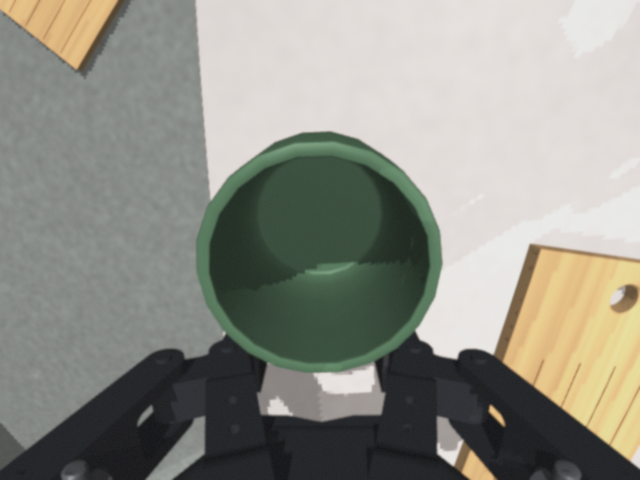

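The cup stays centred in the cradle, rim still at (319,256), now at shelf y ≈ 0.120. I push 57 mm more, slow down, then back off.

```bash

python3 -m handwheel '[[0,0.03,0,0,0,0,0],[0,0.06,0,0,0,0,0],[0,0.09,0,0,0,0,0],[0,0.12,0,0,0,0,0],[0,0.15,0,0,0,0,0],[0,0.18,0,0,0,0,0],[0,0.21,0,0,0,0,0],[0,0.24,0,0,0,0,0],[0,0.27,0,0,0,0,0],[0,0.3,0,0,0,0,0],[0,0.33,0,0,0,0,0],[0,0.35,0,0,0,0,0],[0,0.365,0,0,0,0,0],[0,0.375,0,0,0,0,0],[0,0.38,0,0,0,0,0]]'
python3 -m handwheel '[[0,-0.03,0,0,0,0,0],[0,-0.1,0,0,0,0,0],[0,-0.3,0,0,0,0,0],[0,-0.45,0,0,0,0,0],[0,-0.45,0,-0.3,0,0,0],[0,-0.45,0,-0.7,0,0,0],[0,-0.45,0,-0.7,0,0,0]]'
python3 -c "
from h import *
st()
for n in ['wrist','side','top']: cv2.imwrite(f'pics/{n}4.png',snapshot(n)[:,:,::-1])
to(.29,.0,.3)
"
```

```text
time: 8.98
tool_pos: [0.475, 0.0945, 0.1959]
tcp_rot: [[0.058, 0.998, 0.0], [0.998, -0.058, 0.0], [0.0, 0.0, -1.0]]
wrist_force: [0.0, -1.0, -0.1]
width: 0.0426
time: 9.85
tool_pos: [0.4737, 0.0262, 0.3057]
tcp_rot: [[0.058, 0.998, 0.01], [0.998, -0.058, -0.0], [0.0, 0.01, -1.0]]
wrist_force: [1.2, 0.0, -0.5]
width: 0.0426
t 9.85 shelf pos [0.0569 0.0644 0.2057] yaw of y in shelf -90.09236523078496 z [ 0.0099 -0.0005 -1.    ] F [ 1.2259  0.0265 -0.4922] w 0.04261376726398887
frac [-0.4298  1.5749 -0.0002]
```

View pics/side4.png

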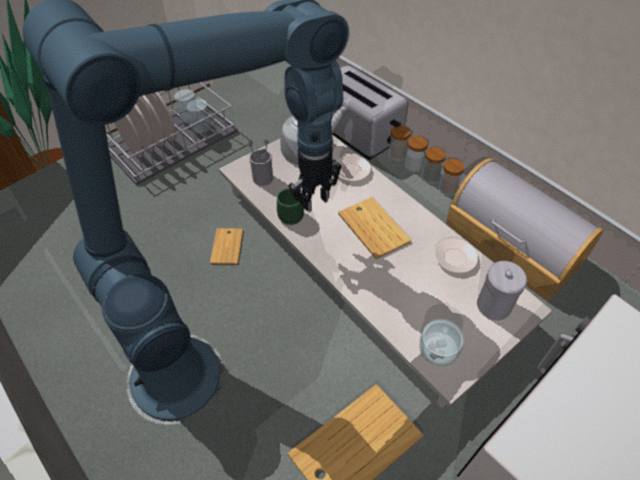

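View pics/wrist4.png

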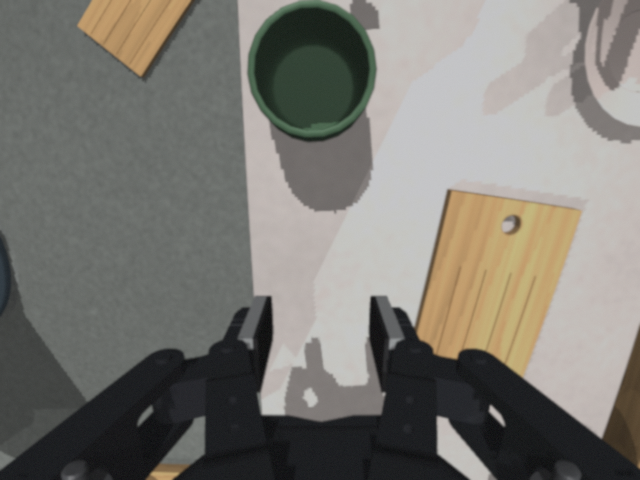

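The cup stands upright at the left, clear of the board. Next I go behind the board, turn the jaws along the shelf and open the gripper fully.

```bash

python3 -m handwheel '[[0,-0.42,0.3,0,0,0,0],[0,-0.42,0.6,0,0,0,0],[1,-0.42,1,0,0,0,0],[1,-0.42,1,0,0,0,0],[1,-0.42,1,0,0,0,0]]'
python3 -m handwheel '[[1,0,0.2,0,0,0,-0.11],[1,0,0.4,0,0,0,-0.22],[1,0,0.57,0,0,0,-0.33],[1,0,0.57,0,0,0,-0.44],[1,0,0.57,0,0,0,-0.55],[1,0,0.57,0,0,0,-0.66],[1,0,0.57,0,0,0,-0.77],[1,0,0.57,0,0,0,-0.88],[1,0,0.57,0,0,0,-1],[1,0,0.57,0,0,0,-1],[1,0,0.57,0,0,0,-1]]'
python3 -c "
from h import *
print(st()['q'])
for n in ['wrist']: cv2.imwrite(f'pics/{n}5.png',snapshot(n)[:,:,::-1])
to(.295,.0,.18)
"
```

```text
time: 10.62
tool_pos: [0.6161, -0.0444, 0.2986]
tcp_rot: [[0.058, 0.998, -0.005], [0.998, -0.058, 0.001], [0.001, -0.005, -1.0]]
wrist_force: [-0.4, 0.4, 1.1]
width: 0.0853
time: 12.0
tool_pos: [0.7018, -0.0493, 0.3014]
tcp_rot: [[-0.998, 0.06, -0.0], [0.06, 0.998, 0.0], [0.0, 0.0, -1.0]]
wrist_force: [-0.3, -0.2, -0.2]
width: 0.0854
t 12.0 shelf pos [0.2889 0.0021 0.2014] yaw of y in shelf -0.1840974434112752 z [-0.0001  0.0001 -1.    ] F [-0.3205 -0.2358 -0.163 ] w 0.08535505649841407
[-9.1789 38.7298 32.3266 83.6016  0.0063 -5.7348]
frac [-0.0399 -0.0136  0.8087]
```

View pics/wrist5.png

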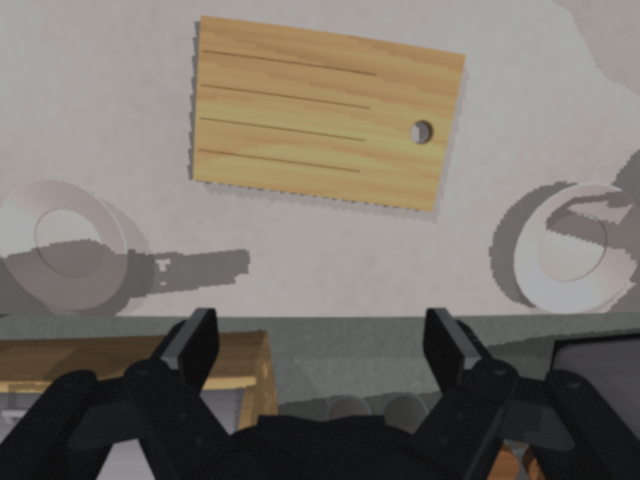

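The board lies below, with its back corners at (193,181) right and (433,211) left and its front corners at (201,16) and (465,55). I check the positions with the wrist camera.

```bash
python3 -c "
from h import *
c=get_calibration('wrist')
for n,p,z in [('BR',(193,181),.11),('BL',(433,211),.11),('FR',(201,16),.11),('FL',(465,55),.11),('shelfbackL',(500,316),.1),('shelfbackR',(150,317),.1)]: print(n,f(atz(c,p,z)))
# expected fingertip pixels at TCP frame
o=env.get_obs();R=o['tcp_rot'];t=o['tool_pos']
for d in (.06,.073): print(proj(c,t+R@np.array([0.011,.0427,d])))
"
```

```text
BR [ 0.2441 -0.0927  0.01  ]
BL [0.2672 0.0864 0.01  ]
FR [ 0.1345 -0.0776  0.01  ]
FL [0.1588 0.1001 0.01  ]
shelfbackL [ 0.362   0.1577 -0.    ]
shelfbackR [ 0.3622 -0.1475 -0.    ]
[426.4989 302.3527]
[418.2386 289.2589]
```

```bash

python3 -m handwheel '[[1,-0.02,0,0.3,0,0,0],[1,-0.02,0,0.6,0,0,0],[1,-0.02,0,0.78,0,0,0],[1,-0.02,0,0.84,0,0,0],[1,-0.02,0,0.84,0,0,0],[1,-0.02,0,0.84,0,0,0]]'
python3 -c "
from h import *
st()
for n in ['wrist']: cv2.imwrite(f'pics/{n}6.png',snapshot(n)[:,:,::-1])
"
```

```text
time: 12.8
tool_pos: [0.7066, -0.0497, 0.1769]
tcp_rot: [[-0.998, 0.058, 0.003], [0.058, 0.998, -0.0], [-0.003, -0.0, -1.0]]
wrist_force: [1.0, 0.6, -0.9]
width: 0.0856
t 12.8 shelf pos [0.2937 0.0019 0.0769] yaw of y in shelf -0.060352002179243414 z [ 0.0032 -0.0004 -1.    ] F [ 0.9851  0.5725 -0.8846] w 0.08563427136794158
```

View pics/wrist6.png

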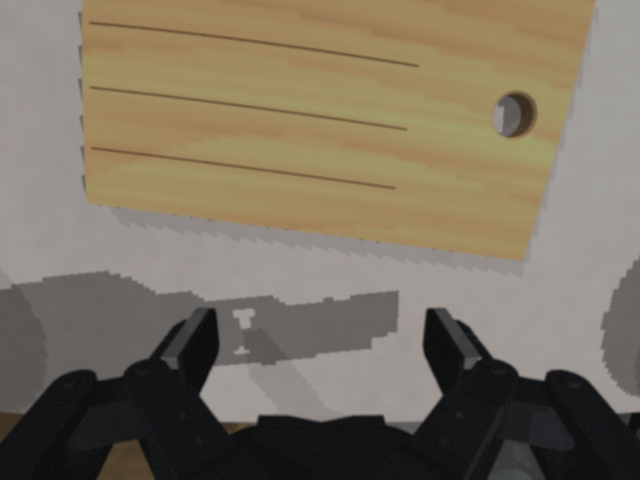

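Both fingers, with tips at about (215,310) and (427,310), are behind the board and clear of its back edge at y ≈ 225–250. I go down gently.

```bash

python3 -m handwheel '[[1,0,0,0.03,0,0,0],[1,0,0,0.05,0,0,0],[1,0,0,0.05,0,0,0]]'
python3 -m handwheel '[[1,0,0,0.01,0,0,0],[1,0,0,0.01,0,0,0]]'
python3 -m handwheel '[[1,0,0,0.01,0,0,0],[1,0,0,0.01,0,0,0]]'
python3 -m handwheel '[[1,0,0,0.01,0,0,0],[1,0,0,0.01,0,0,0]]'
```

```text
time: 13.22
tool_pos: [0.7053, -0.0495, 0.1669]
tcp_rot: [[-0.998, 0.058, -0.001], [0.058, 0.998, 0.0], [0.001, 0.0, -1.0]]
wrist_force: [-0.2, 0.4, -0.5]
width: 0.0855
time: 13.48
tool_pos: [0.7055, -0.0496, 0.1658]
tcp_rot: [[-0.998, 0.058, -0.0], [0.058, 0.998, 0.0], [0.0, 0.0, -1.0]]
wrist_force: [-0.2, 0.2, -0.5]
width: 0.0854
time: 13.72
tool_pos: [0.7055, -0.0496, 0.1642]
tcp_rot: [[-0.998, 0.058, -0.0], [0.058, 0.998, 0.0], [0.0, 0.0, -1.0]]
wrist_force: [-0.3, 0.9, -0.2]
width: 0.0854
time: 13.98
tool_pos: [0.7055, -0.0496, 0.1627]
tcp_rot: [[-0.998, 0.058, -0.0], [0.058, 0.998, 0.0], [0.0, 0.0, -1.0]]
wrist_force: [-0.5, 0.1, -0.0]
width: 0.0853
```

```bash

python3 -m handwheel '[[1,0,0,0.01,0,0,0],[1,0,0,0.01,0,0,0]]'
python3 -m handwheel '[[1,0,0,0.01,0,0,0],[1,0,0,0.01,0,0,0]]'
python3 -c "
from h import *
for n in ['wrist','side']: cv2.imwrite(f'pics/{n}7.png',snapshot(n)[:,:,::-1])
a=cv2.imread('pics/side7.png')[130:280,300:460];cv2.imwrite('pics/c7.png',cv2.resize(a,None,fx=4,fy=4,interpolation=cv2.INTER_CUBIC))
"
```

```text
time: 14.22
tool_pos: [0.7055, -0.0496, 0.1612]
tcp_rot: [[-0.998, 0.058, -0.0], [0.058, 0.998, 0.0], [0.0, 0.0, -1.0]]
wrist_force: [0.1, 0.3, -0.1]
width: 0.0853
time: 14.48
tool_pos: [0.7055, -0.0496, 0.1597]
tcp_rot: [[-0.998, 0.058, -0.0], [0.058, 0.998, 0.0], [0.0, 0.0, -1.0]]
wrist_force: [0.1, 0.2, 0.6]
width: 0.0856
```

View pics/c7.png

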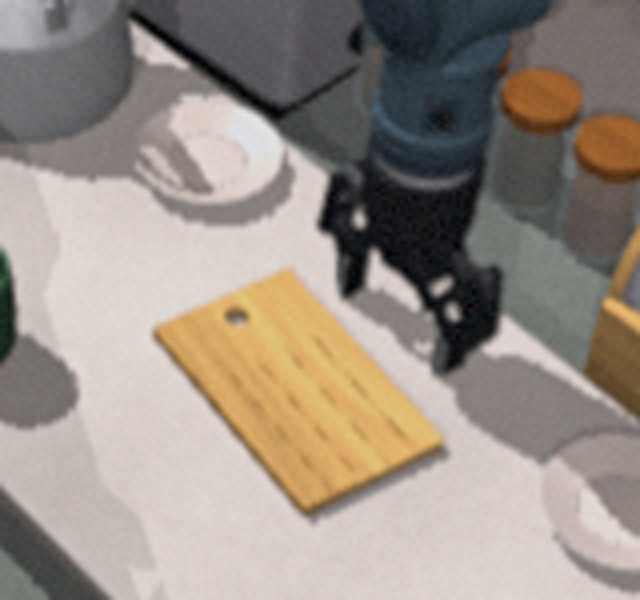

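View pics/wrist7.png

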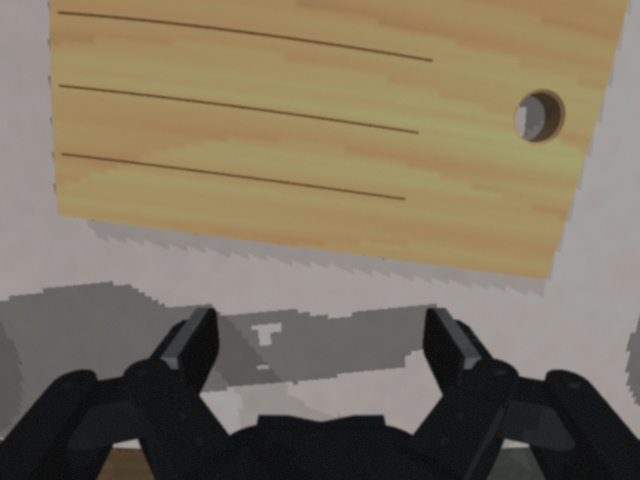

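```bash
python3 -c "
from h import *
c=get_calibration('side')
o=env.get_obs();R=o['tcp_rot'];t=o['tool_pos'];print(f(t))
for d in (.045,.05,.055,.06):
  for s in (1,-1): print(d,s,[((proj(c,t+R@np.array([xx,s*yy,d]))-[300,130])*4).round() for xx in (.011,-.011) for yy in (.0427,.050)])
"
```

```text
[0.2926 0.002  0.0599]
0.045 1 [array([340., 285.]), array([333., 279.]), array([364., 271.]), array([357., 265.])]
0.045 -1 [array([428., 358.]), array([436., 364.]), array([452., 343.]), array([460., 349.])]
0.05 1 [array([340., 290.]), array([333., 284.]), array([363., 276.]), array([356., 270.])]
0.05 -1 [array([428., 363.]), array([435., 369.]), array([451., 348.]), array([459., 354.])]
0.055 1 [array([339., 295.]), array([332., 289.]), array([362., 281.]), array([355., 275.])]
0.055 -1 [array([427., 368.]), array([434., 374.]), array([450., 353.]), array([458., 359.])]
0.06 1 [array([338., 300.]), array([331., 294.]), array([362., 286.]), array([354., 280.])]
0.06 -1 [array([426., 373.]), array([433., 379.]), array([449., 358.]), array([457., 364.])]
```

```bash

python3 -m handwheel '[[1,0,0,0.01,0,0,0],[1,0,0,0.01,0,0,0]]' | grep -v rot
python3 -m handwheel '[[1,0,0,0.01,0,0,0],[1,0,0,0.01,0,0,0]]' | grep -v rot
```

```text
time: 14.82
tool_pos: [0.7057, -0.0496, 0.1595]
wrist_force: [-2.0, 0.6, 4.8]
width: 0.0854
time: 15.08
tool_pos: [0.7057, -0.0496, 0.1595]
wrist_force: [-4.6, 0.0, 11.1]
width: 0.0858
```

Contact with the shelf is at TCP z = 0.1596. I raise 3 mm clear of it and start pushing slowly.

```bash

python3 -m handwheel '[[1,0,0,-0.04,0,0,0],[1,0,0,-0.04,0,0,0],[1,0.03,0,-0.04,0,0,0],[1,0.06,0,-0.04,0,0,0],[1,0.08,0,-0.04,0,0,0],[1,0.1,0,-0.04,0,0,0],[1,0.12,0,-0.04,0,0,0],[1,0.14,0,-0.04,0,0,0],[1,0.16,0,-0.04,0,0,0],[1,0.18,0,-0.04,0,0,0],[1,0.2,0,-0.04,0,0,0],[1,0.22,0,-0.04,0,0,0],[1,0.24,0,-0.04,0,0,0],[1,0.26,0,-0.04,0,0,0],[1,0.28,0,-0.04,0,0,0],[1,0.3,0,-0.04,0,0,0],[1,0.32,0,-0.04,0,0,0],[1,0.34,0,-0.04,0,0,0],[1,0.36,0,-0.04,0,0,0],[1,0.38,0,-0.04,0,0,0]]'
python3 -c "
from h import *
st()
cv2.imwrite('pics/wrist8.png',snapshot('wrist')[:,:,::-1])
"
```

```text
time: 17.58
tool_pos: [0.6485, -0.0463, 0.1629]
tcp_rot: [[-0.998, 0.058, 0.0], [0.058, 0.998, 0.0], [-0.0, 0.0, -1.0]]
wrist_force: [1.8, 0.4, -0.6]
width: 0.0851
t 17.57 shelf pos [0.2355 0.002  0.0629] yaw of y in shelf -0.042672853122923016 z [ 0.0001  0.     -1.    ] F [ 1.7869  0.4069 -0.5976] w 0.08505441775156321
```

View pics/wrist8.png

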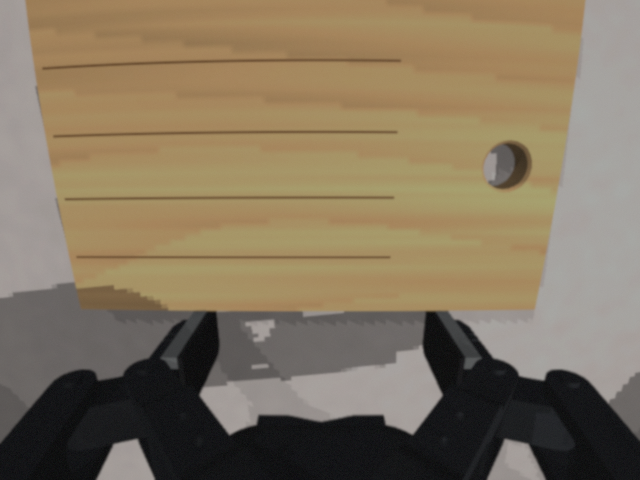

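The board has come square against both fingers. Its back edge runs from (80,310) to (536,310).

```bash
python3 -c "
from h import *
c=get_calibration('wrist')
for p in [(80,310),(536,310)]: print(f(atz(c,p,.11)))
"
```

```text
[ 0.2246 -0.0948  0.01  ]
[0.2245 0.087  0.01  ]
```

```bash

python3 -m handwheel '[[1,0.02,0,0,0,0,0],[1,0.05,0,0,0,0,0],[1,0.08,0,0,0,0,0],[1,0.11,0,0,0,0,0],[1,0.14,0,0,0,0,0],[1,0.17,0,0,0,0,0],[1,0.2,0,0,0,0,0],[1,0.23,0,0,0,0,0],[1,0.26,0,0,0,0,0],[1,0.29,0,0,0,0,0],[1,0.32,0,0,0,0,0],[1,0.35,0,0,0,0,0],[1,0.38,0,0,0,0,0],[1,0.41,0,0,0,0,0],[1,0.44,0,0,0,0,0],[1,0.47,0,0,0,0,0],[1,0.49,0,0,0,0,0],[1,0.5,0,0,0,0,0]]'
python3 -m handwheel '[[1,0.02,0,0,0,0,0],[1,0.05,0,0,0,0,0],[1,0.08,0,0,0,0,0],[1,0.11,0,0,0,0,0],[1,0.14,0,0,0,0,0],[1,0.17,0,0,0,0,0],[1,0.2,0,0,0,0,0],[1,0.23,0,0,0,0,0],[1,0.26,0,0,0,0,0],[1,0.29,0,0,0,0,0],[1,0.32,0,0,0,0,0],[1,0.34,0,0,0,0,0],[1,0.36,0,0,0,0,0],[1,0.37,0,0,0,0,0],[1,0.37,0,0,0,0,0]]'
python3 -c "
from h import *
st()
for n in ['wrist','side','top']: cv2.imwrite(f'pics/{n}9.png',snapshot(n)[:,:,::-1])
a=cv2.imread('pics/side9.png')[170:370,200:440];cv2.imwrite('pics/c9.png',cv2.resize(a,None,fx=3,fy=3,interpolation=cv2.INTER_CUBIC))
"
```

```text
time: 19.88
tool_pos: [0.5736, -0.042, 0.1629]
tcp_rot: [[-0.998, 0.058, 0.0], [0.058, 0.998, 0.0], [-0.0, 0.0, -1.0]]
wrist_force: [0.8, -0.7, -1.5]
width: 0.0854
time: 21.75
tool_pos: [0.5181, -0.0387, 0.1628]
tcp_rot: [[-0.998, 0.058, -0.0], [0.058, 0.998, 0.0], [0.0, 0.0, -1.0]]
wrist_force: [0.7, 0.2, 0.5]
width: 0.0851
t 21.75 shelf pos [0.1049 0.0021 0.0628] yaw of y in shelf -0.04339807015563224 z [-0.0005  0.0001 -1.    ] F [0.7279 0.2426 0.4901] w 0.08505672514722494
```

View pics/c9.png

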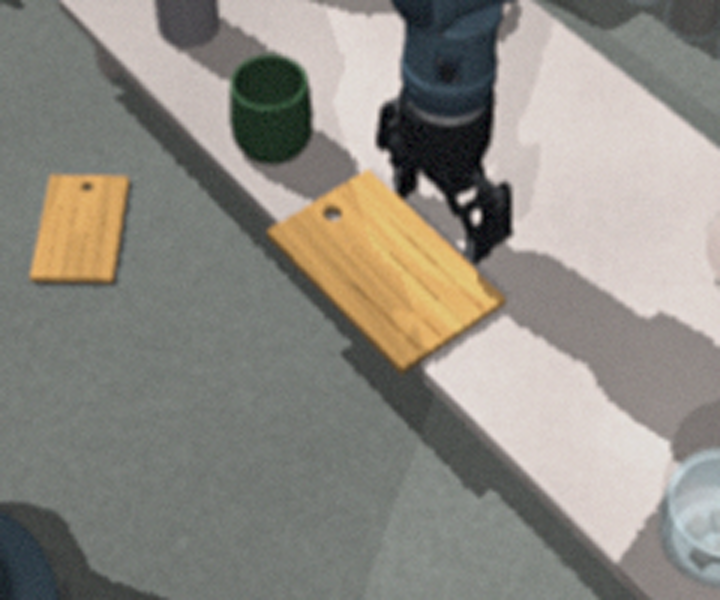

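View pics/wrist9.png

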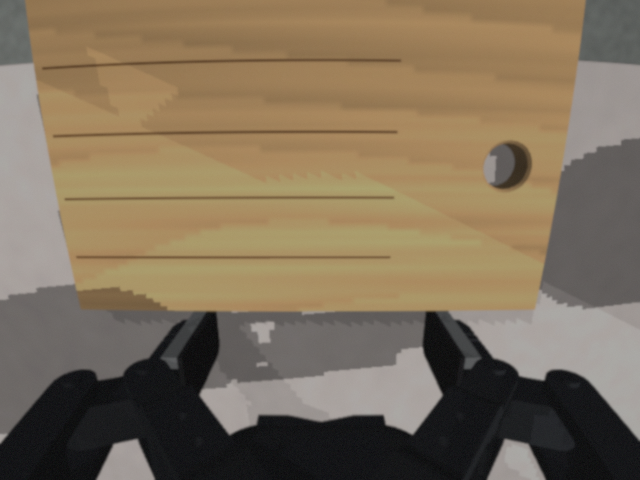

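View pics/top9.png

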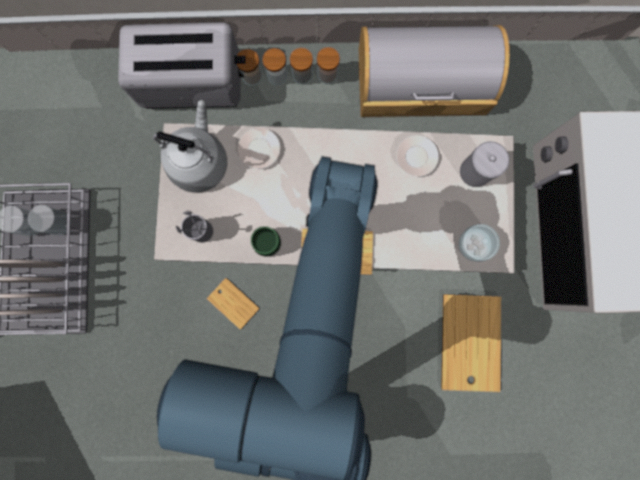

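In the wrist picture the shelf's front edge is visible at (15,66) and (610,62), and the board's back edge again lies at row 310. I use both to get the overhang within one camera.

```bash
python3 -c "
from h import *
a=cv2.imread('pics/wrist9.png')
for col in (5,15,600,615,630):
  g=a[40:100,col-3:col+4].mean((1,2));k=np.argmax(np.diff(g));print(col,40+k)
c=get_calibration('wrist')
for p in [(15,66.),(610,62.)]: print('edge',f(atz(c,p,.1)))
for p in [(80,310),(536,310)]: print('back',f(atz(c,p,.11)))
c=get_calibration('side')
S=lambda u,v:((u+.5)/3-.5+200,(v+.5)/3-.5+170)
for p in [(268,232),(405,367),(505,298),(370,170)]: print('side board',f(atz(c,S(*p),.11)))
for p in [(65,3),(275,219),(430,373),(618,558)]: print('side edge',f(atz(c,S(*p),.1)))
"
```

```text
5 64
15 64
600 61
615 62
630 63
edge [ 0.0021 -0.1094  0.    ]
edge [0.0014 0.1059 0.    ]
back [ 0.0943 -0.0945  0.01  ]
back [0.0942 0.087  0.01  ]
side board [-0.0158  0.0823  0.01  ]
side board [-0.0125 -0.0956  0.01  ]
side board [ 0.0944 -0.0946  0.01  ]
side board [0.095  0.0828 0.01  ]
side edge [0.0032 0.4454 0.    ]
side edge [0.0018 0.097  0.    ]
side edge [ 0.0038 -0.1074  0.    ]
side edge [ 0.0065 -0.319   0.    ]
```

Both cameras give an overhang of about 17–18 mm and square. It needs 12.5 mm more.

```bash

python3 -m handwheel '[[1,0.01,0,0,0,0,0],[1,0.025,0,0,0,0,0],[1,0.04,0,0,0,0,0],[1,0.055,0,0,0,0,0],[1,0.07,0,0,0,0,0],[1,0.08,0,0,0,0,0],[1,0.083,0,0,0,0,0],[1,0.083,0,0,0,0,0]]'
python3 -m handwheel '[[1,-0.02,0,0,0,0,0],[1,-0.1,0,0,0,0,0],[1,-0.2,0,0,0,0,0],[1,-0.2,0,-0.2,0,0,0],[1,-0.2,0,-0.6,0,0,0],[1,-0.2,0,-0.8,0,0,0],[1,-0.2,0,-0.8,0,0,0],[1,-0.2,0,-0.8,0,0,0]]'
python3 -c "
from h import *
st()
for n in ['wrist','side']: cv2.imwrite(f'pics/{n}10.png',snapshot(n)[:,:,::-1])
a=cv2.imread('pics/side10.png')[170:370,200:440];cv2.imwrite('pics/c10.png',cv2.resize(a,None,fx=3,fy=3,interpolation=cv2.INTER_CUBIC))
"
```

```text
time: 22.9
tool_pos: [0.5059, -0.0381, 0.1629]
tcp_rot: [[-0.998, 0.058, 0.0], [0.058, 0.998, 0.0], [-0.0, 0.0, -1.0]]
wrist_force: [-0.4, 0.5, 0.5]
width: 0.085
time: 23.9
tool_pos: [0.536, -0.0398, 0.2819]
tcp_rot: [[-0.998, 0.058, -0.001], [0.058, 0.998, 0.0], [0.001, 0.0, -1.0]]
wrist_force: [0.0, -1.0, 0.2]
width: 0.085
t 23.9 shelf pos [0.1228 0.0021 0.1819] yaw of y in shelf -0.04106592039562429 z [-0.001   0.0003 -1.    ] F [ 0.0112 -0.9765  0.2109] w 0.08501282988831774
```

View pics/c10.png

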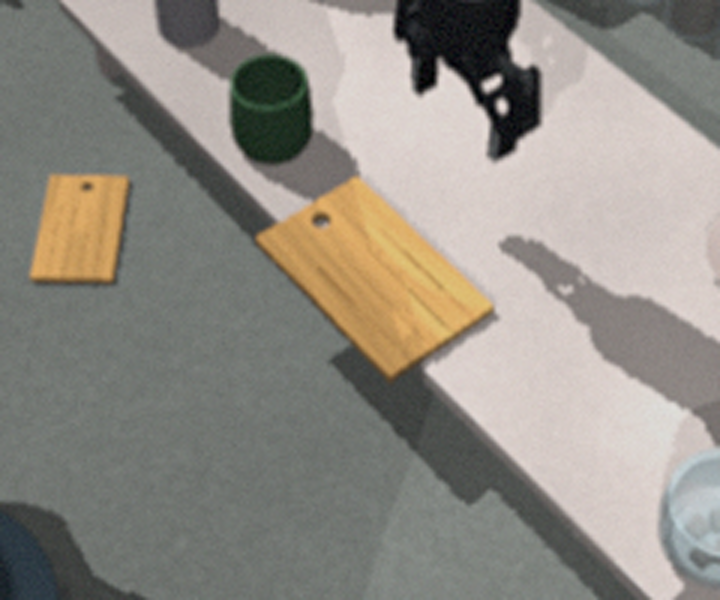

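View pics/wrist10.png

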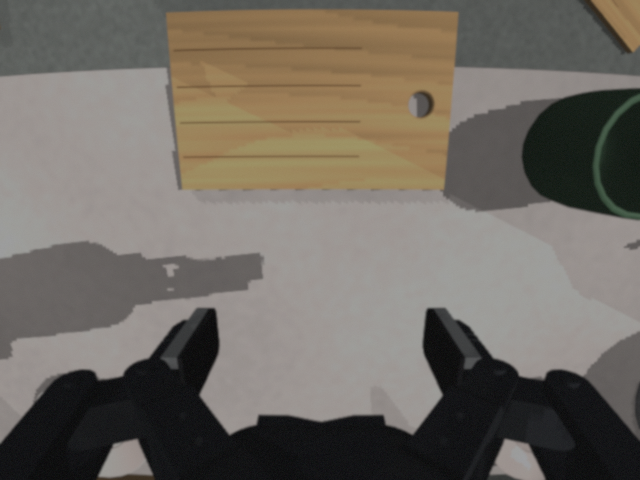

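The board overhangs square: wrist front corners at (167,11) and (459,11), back at (182,189) and (444,189), shelf edge beside it at about (160,70) and (465,68). I work out the overhang and check for moved bystanders.

```bash
python3 -c "
from h import *
a=cv2.imread('pics/wrist10.png')
for col in (100,130,155,470,500,530):
  g=a[45:95,col-3:col+4].mean((1,2));k=np.argmax(g[3:]-g[:-3]);print(col,45+k+1.5,f(atz(get_calibration('wrist'),(col,45+k+1.5),.1)))
c=get_calibration('wrist')
for p in [(167,11),(459,11),(182,189),(444,189)]: print('board',f(atz(c,p,.11)))
c=get_calibration('side')
S=lambda u,v:((u+.5)/3-.5+200,(v+.5)/3-.5+170)
for p in [(256,238),(392,375),(495,306),(357,177)]: print('side board',f(atz(c,S(*p),.11)))
for p in [(258,205),(430,376)]: print('side edge',f(atz(c,S(*p),.1)))
d=cv2.absdiff(cv2.imread('pics/top0.png'),cv2.imread('pics/top9.png')).max(2)
for n,(x,y) in dict(kettle=(193,160),spoons=(198,229),s1=(262,147),s2=(416,154),sugar=(479,242),caddy=(490,160)).items(): print(n,d[y-12:y+12,x-12:x+12].mean().round(1))
"
```

```text
100 69.5 [ 0.0001 -0.1462  0.    ]
130 68.5 [ 0.0003 -0.1251  0.    ]
155 67.5 [ 0.0002 -0.1079  0.    ]
470 66.5 [0.0001 0.1004 0.    ]
500 67.5 [0.0001 0.1208 0.    ]
530 69.5 [0.0006 0.1418 0.    ]
board [-0.0305 -0.0928  0.01  ]
board [-0.03    0.0868  0.01  ]
board [ 0.0798 -0.0936  0.01  ]
board [0.08   0.0864 0.01  ]
side board [-0.0275  0.0834  0.01  ]
side board [-0.0253 -0.095   0.01  ]
side board [ 0.0826 -0.0955  0.01  ]
side board [0.0811 0.0835 0.01  ]
side edge [-0.0004  0.1188  0.    ]
side edge [ 0.002  -0.1096  0.    ]
kettle 12.7
spoons 8.7
s1 16.2
s2 17.3
sugar 15.3
caddy 15.3
```

```bash
python3 -c "
from h import *
st();print(env.sign_off())"
```

```text
t 24.0 shelf pos [0.122  0.0022 0.1812] yaw of y in shelf -0.04232024929171985 z [-0.003   0.0007 -1.    ] F [-0.1157 -0.4665 -0.6337] w 0.08535870426010936
the job is handed in; nothing more can be done
None
```

I handed the job in at 24 s: the board sticks out about 3 cm past the shelf, square with it, and the cup stands upright to the left, clear of it.

**What I did:** I cradled the green cup in half-open fingers and pushed it about 14 cm left along the shelf. Then I pushed the middle-sized board forward by its back edge with both open fingers, which turned it square. Finally I backed off and rose clear.

**Last checks:**
- **Overhang:** the wrist camera gave 30.6 mm on the right and 30.1 mm on the left. The side camera read about 27 mm on both corners, measured against its own view of the edge. The two disagree by about 3 mm, and both are within the 20–40 mm allowed.
- **Cup:** upright at shelf y ≈ 0.18, about 5 cm clear of the board.
- **Bystanders:** all six look unmoved by eye between the first and later top pictures. The pixel-difference check I ran on them was inconclusive because of shadows. The last top picture was taken before the final 12.5 mm push and the retreat.
- **Robot:** no contact force on the wrist at the end beyond sensor noise.

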